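Open the spare-filter box on the humidifier table

TASK

First push the short green-capped bottle, standing upright and without lifting it, along the table until it stands wholly clear of the space beside the small white box into which the box's lid swings back. Then push the blue lid up by its orange lip with a fingertip, over past upright until it rests open by itself all the way back on its stop; ease it over, do not fling it. Leave everything else where it stands.

Things in the scene. Friction and masses are not known exactly. Their poses are not given: they have to be found in the camera images.
- box: white open-topped box fixed to the table, 90 (its x) x 120 (its y) x 65 mm high, under the blue lid. Origin: centre of its underside, on the table. Its -x side is the front with the orange lip, its +x side the back with the hinge; z up.
- lid (a joint): hinge of the blue lid, rad: 0 = shut, 2.0 = fully open against its stop (leaning back past upright). The lid is a hollow cap 90 x 120 x 25 mm, 4 mm thick, 105 to 210 g, covering the box from 65 to 90 mm above the table when shut. Free hinge with light damping: below about 1.2 rad it falls shut, beyond about 1.35 rad it falls open to the stop at roughly 2 rad/s. It has no latch. Fully open it reaches 60 mm behind the hinge line and about 135 mm above the table.
- lid_lip (a point): middle of the outer lower edge of the orange lip along the front of the lid: the lip juts 22 mm out from the front face (this point is 112 mm from the hinge line), is 80 mm wide along box y and 6 mm thick; its underside is 66 mm above the table when shut, with nothing below it but the table; a finger tilted about 45 degrees, pointing under the lip towards the box, can push it up. Axes turn with the lid; shut they are those of the box.
- lid_hinge (a point): middle of the lid's hinge line, at the box's back upper edge, 65 mm above the table; the line runs along box y.
- bottle: loose short white bottle with a GREEN cap and green label, close behind the box in the lid's way; round, 72 mm across, 100 mm tall with cap, 175 to 350 g. Origin: centre of its underside; z up. It slides upright when pushed low (about 30 mm above the table). It clears the lid when its centre is 96 mm or more to either side of the box's centre line (box y), or 141 mm or more behind the box's centre (box x).
- humidifier: bystander, to be left alone: tabletop humidifier: clear glass bottle (80 mm across) with a white ball head, 212 mm tall, standing on the black tray; origin at the centre of its underside
- beaker: bystander, to be left alone: clear open beaker, 64 mm across, 75 mm tall, standing on the black tray; origin at the centre of its underside
- tall_bottle: bystander, to be left alone: tall white bottle with a BLUE cap and green label, 72 mm across, 180 mm tall; origin at the centre of its underside
- mug: bystander, to be left alone: blue ceramic mug, 76 mm across, 85 mm tall, handle to its +y; origin at the centre of its underside
- stopper: bystander, to be left alone: tapered cork stopper standing on its small end, 42 mm across, 40 mm tall; origin at the centre of its underside
- jar: bystander, to be left alone: small amber jar with a black cap, 52 mm across, 60 mm tall; origin at the centre of its underside
Things that resemble listed ones, but are neither listed nor needed, are in the scene too. Leave any yellow look-alike of the bottle alone. Leave any turquoise or yellow look-alike of the box alone.

How it is judged:
On the way, in this order (a step that is already met when the one before it is completed fails the run):
1. the bottle stands upright out of the lid's way, the lid still shut ((y of bottle in the frame of box above 0.09 m or y of bottle in the frame of box below -0.09 m or x of bottle in the frame of box above 0.14 m) and angle between bottle's own z axis and vertical below 0.08 rad and height (world z) of bottle below 0.005 m and linear speed of bottle below 0.02 m/s and value of joint lid below 0.3 rad), for 0.2 s.
2. the lid has gone over and lies back on its stop (value of joint lid above 1.9 rad), for 0.2 s.
At the end, for the whole second after the job is handed in: The lid rests open beyond 1.9 rad by itself, and the green-capped bottle stands upright (within 0.08 rad), at rest on the table, its centre at least 90 mm to either side of the box's centre line or at least 140 mm behind the box's centre (value of joint lid above 1.9 rad and velocity of joint lid below 0.1 rad/s and (y of bottle in the frame of box above 0.09 m or y of bottle in the frame of box below -0.09 m or x of bottle in the frame of box above 0.14 m) and angle between bottle's own z axis and vertical below 0.08 rad and height (world z) of bottle below 0.005 m and linear speed of bottle below 0.02 m/s); the robot touches nothing.
It fails at once if the lid was raised while the bottle still stood behind it (value of joint lid above 0.5 rad and not (y of bottle in the frame of box above 0.09 m or y of bottle in the frame of box below -0.09 m or x of bottle in the frame of box above 0.14 m)).
It fails at once if the bottle was lifted or knocked over (height (world z) of bottle above 0.015 m or angle between bottle's own z axis and vertical above 0.35 rad).
It fails at once if the lid was flung open (velocity of joint lid above 6 rad/s).
It fails at once if a bystander was moved more than 30 mm or knocked over (distance of any of humidifier, beaker, tall_bottle, mug, stopper, jar from where it was at the start of the episode above 0.03 m or angle between any of humidifier, beaker, tall_bottle, mug, stopper, jar's own z axis and vertical above 0.35 rad).
It also fails if it takes over 61 s, if anything falls off the work surface, if the arm or the gripper's body presses on something with over 40 N, if the wrist force passes 120 N, or if a joint passes its speed limit or range.

ROBOT

A 6-joint arm with a two-finger parallel gripper is mounted at the origin on the work surface. World frame = base frame: x ahead of the robot, y to its left, z up, the work surface at z = 0. Lengths are in m, angles in rad, forces in N, time in s.
With the tool pointing down it reaches from about 0.3 to 0.825 m from the base axis. Payload 5.4 kg.
Tool frame: the origin (TCP) lies on the centre line of the jaws, within the pads' length; the fingertips stand r.tip_extent ahead of it and the grasp point (between the pads) lies 6 mm ahead of it (r.tip_extent is the distance from the TCP to the fingertips, in m); z points along the fingers, y is the direction in which the jaws open and shut (so a half turn about z gives the same grasp; the last joint's range is limited). The gripper opens to 92 mm and grips with 3 to 60 N. Pads are 20 mm wide; open, the fingers measure 128 mm over their backs; the gripper's body (75 mm by 189 mm) begins 69 mm behind the grasp point.
Start: joints at [-1.445, 0.158, 1.597, -0, 1.386, -0.21], TCP at [0.189, -0.543, 0.213] pointing down, gripper open.
Joint ranges: [-2.91, 2.91], [-0.94, 2.29], [0.18, 2.7], [-1.29, 4.43], [0.17, 2.64], [-3, 3]. Speed limits (rad/s): [2.57, 2.57, 3.14, 3.14, 3.14, 3.14].

INTERFACE

Orientations are given as a unit quaternion [x, y, z, w].
In Python, from station import telemetry, imaging, workorder, nets, r gives the robot as it stands.
- The arm moves only by the tool apply_moves, never from a script. Its argument "moves" is a list of rows, each a list of 7 numbers: the shift along the tool's x, y, z in mm, then the turn, a rotation vector about the tool's x, y, z in degrees, then the closure, from -1 (fully open) to 1 (shut), so that 0 is half open. In form: [[x, y, z, wx, wy, wz, hand], ...]. A call has 1 to 8 rows; each row shifts and turns the commanded pose from where the row before left it, along the tool's axes as they then stand; what a row does not reach is not made up. A row lasts 1/8 s, in which the tool goes at most 62.5 mm and 10.7 degrees, less where a joint would pass 70% of its speed; a pose out of reach is approached as far as the arm can. A call is refused whole if a number of a shift passes 62.5 or a number of a turn 10.7, either way. A call with a gripper value outside its range is refused whole. The fingers move at their own pace and stop on an object; "grip_force" is the grip in N (left out, the last holds). Time passes only in rows, so rows that do not move let the fingers close. It gives the time, the measured TCP pose, the force and the opening at its end, in the units of the state.
- telemetry.get_obs(): the state, without advancing time (a new reading comes with each control period).
- imaging.read_camera(name): name is "scene" or "top" or "wrist"; returns a dict with "frame" (420x560x3 uint8, red, green, blue), "depth" (420x560 float32, m along the optical axis (not along the pixel's ray), 0 where there is no reading), "camera_matrix" (3x3 intrinsics, pixels), "view" (4x4, takes a point from world to camera coordinates). Camera axes: x right, y up, looking along -z (the intrinsics and any distortion apply to the point x, -y, -z); pixel columns grow to the right and rows downward; lengths in m; the calibration is good to about 2 mm. The wrist camera is an equidistant fisheye: a pixel r from the principal point sees the ray r / f radians off the axis. A picture is of the moment at which its call begins.
- workorder.sign_off(): hands the job in, once; it reports no verdict.
Trained networks look in a picture, given as the dict that the camera call returned (one of the last four; its "shot" number tells which), for a name from the list of things; names that differ only in an ending like _2 or _b are one class to them, and where a whole thing is asked for, a point or a joint stands for the part that bears it (a point fixed in the world has none). Each returns a list of dicts, best first, with "confidence" (0 to 1); they miss things now and then, are a little off and sometimes report something else, mostly with a low value. They report only what shows in the picture. A call takes as long as a camera call. They do not tell look-alikes from the thing itself.
- nets.look_for(picture, label): "at" ([row, column] in pixels, amid what is visible of it).
- nets.tip_of(picture, label): "at" ([row, column] in pixels: a listed point, or the origin of a listed thing).
The state is a dict: "t": time; "joint_pos": joint angles; "joint_velocities": joint speeds; "joint_torque": joint torques, N m; "tool_pos": TCP position; "ee_rot": TCP orientation; "contact_force": force on the tool from outside, world axes, zero at the start; "torque": the same for the moment, N m; "finger_gap": finger opening in m.
Only numpy, scipy, OpenCV 4.12 (cv2) and the standard library are available. Lean on these libraries where they do the work, as an engineer would, in place of code of your own. Each camera call takes 0.05 s, during which the arm holds its last target.

## Working session

There is one attempt and no reset: what is moved stays moved. The work goes in short steps, Python scripts to look and compute and a tool call to move; the robot and the scene stay as the last step left them, time stands still between calls to the robot, and variables do not carry over. Pictures are saved under pics/ and viewed, and the job is handed in when it is done.

Besides the shell and the picture viewer there is one more tool, called after "Request:" by a JSON object that holds its "method" and its "body", one argument or row to a line. apply_moves: Moves the arm, as the interface text tells. Its arguments: {"type":"object","properties":{"moves":{"type":"array"},"grip_force":{"type":"number"}},"required":["moves"]}

```bash
ls; mkdir -p pics
cat > h.py <<'E'
import numpy as np, cv2
from station import telemetry, imaging, workorder, nets, r
def save(p,name,crop=None,scale=1):
    im=p["frame"][:,:,::-1]
    if crop: a,b,c,d=crop; im=im[a:b,c:d]
    if scale!=1: im=cv2.resize(im,None,fx=scale,fy=scale,interpolation=cv2.INTER_CUBIC)
    cv2.imwrite("pics/"+name,im)
def px2w(p,row,col,depth=None):
    K=p["camera_matrix"]; d=p["depth"][int(round(row)),int(round(col))] if depth is None else depth
    c=np.array([(col-K[0,2])/K[0,0]*d, -(row-K[1,2])/K[1,1]*d, -d,1])
    return (np.linalg.inv(p["view"])@c)[:3]
def cloud(p):
    K=p["camera_matrix"]; d=p["depth"].astype(float); R,C=np.indices(d.shape)
    c=np.stack([(C-K[0,2])/K[0,0]*d, -(R-K[1,2])/K[1,1]*d, -d,np.ones_like(d)],-1)
    return (c@np.linalg.inv(p["view"]).T)[...,:3]
def ray_z(p,row,col,z):
    K=p["camera_matrix"]; V=np.linalg.inv(p["view"])
    d=V[:3,:3]@np.array([(col-K[0,2])/K[0,0], -(row-K[1,2])/K[1,1], -1]); o=V[:3,3]
    return o+d*(z-o[2])/d[2]
E
python3 - <<'E'
from h import *
print(r.tip_extent, telemetry.get_obs())
for n in("scene","top"):
    p=imaging.read_camera(n); save(p,n+"0.png"); 
    np.savez("pics/"+n+"0.npz",**{k:p[k] for k in("frame","depth","camera_matrix","view")})
    for l in ["box","bottle","lid_lip","lid_hinge","tall_bottle","mug","jar","stopper","beaker","humidifier"]:
        for f in("look_for","tip_of"):
            try: print(n,l,f,[(np.round(x["at"],1).tolist(),round(x["confidence"],2)) for x in getattr(nets,f)(p,l)])
            except Exception as e: print(n,l,f,e)
E
```

```text
pics
0.025 {'t': 0.0, 'joint_pos': array([-1.44507641e+00,  1.59037670e-01,  1.59819082e+00, -6.59108730e-05,
        1.38616979e+00, -2.10092417e-01]), 'joint_velocities': array([ 0.00190505,  0.00140383,  0.00139448,  0.00099433, -0.00089272,
        0.00055624]), 'joint_torque': array([-8.34451530e-04, -3.85575056e+01, -3.22111702e+01,  6.99993339e-02,
        3.78914131e-02, -1.49543275e-04]), 'tool_pos': array([ 0.18936916, -0.54227723,  0.21154604]), 'ee_rot': array([ 9.85935428e-01,  1.67124254e-01,  5.71397535e-06, -9.03376661e-04]), 'contact_force': array([-0.19750415,  0.19996723, -0.66419486]), 'torque': array([-0.0476302 , -0.0018626 ,  0.02049359]), 'finger_gap': 0.09192847974112957}
scene box look_for [([213.6, 287.2], 0.93), ([186.6, 325.7], 0.74), ([277.0, 291.8], 0.67), ([212.6, 253.9], 0.31)]
scene box tip_of [([221.2, 285.1], 0.97), ([287.6, 288.2], 0.92), ([196.7, 325.3], 0.56), ([227.0, 131.7], 0.27)]
scene bottle look_for [([211.1, 210.8], 0.81), ([254.1, 233.2], 0.71), ([212.1, 252.4], 0.6)]
scene bottle tip_of [([218.1, 212.4], 0.91), ([218.9, 256.6], 0.89), (
[... 1703 characters left out ...]
), ([131.0, 278.5], 0.58)]
top lid_hinge tip_of [([133.6, 293.1], 0.72), ([205.9, 287.7], 0.62), ([250.6, 243.5], 0.62)]
top tall_bottle look_for [([156.2, 109.1], 0.95)]
top tall_bottle tip_of [([160.6, 116.5], 0.61)]
top mug look_for [([203.1, 98.4], 0.6), ([156.2, 423.1], 0.2)]
top mug tip_of [([206.4, 109.7], 0.57)]
top jar look_for [([273.4, 364.6], 0.53), ([155.8, 107.8], 0.46)]
top jar tip_of [([271.1, 359.8], 0.78)]
top stopper look_for [([247.8, 133.5], 0.6)]
top stopper tip_of [([249.4, 134.5], 0.54)]
top beaker look_for [([203.4, 432.3], 0.74)]
top beaker tip_of [([204.5, 422.9], 0.87)]
top humidifier look_for [([156.1, 422.2], 0.69)]
top humidifier tip_of [([162.9, 413.0], 0.76)]
```

View pics/scene0.png

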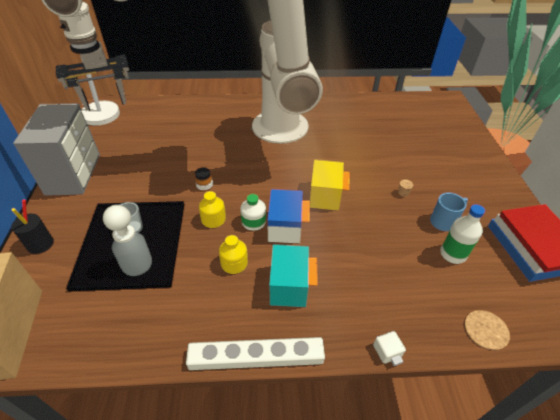

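View pics/top0.png

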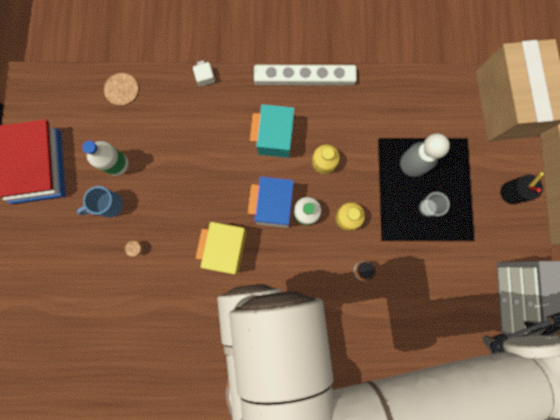

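Run:
```python
from h import *
for n,cr in(("scene",(160,310,180,380)),("top",(100,300,180,390))):
    p=dict(np.load(f"pics/{n}0.npz")); save(p,n+"0c.png",cr,3.5)
    print(n,p["camera_matrix"].round(1).tolist(),p["view"].round(3).tolist())
```

```text
scene [[392.1, 0.0, 280.0], [0.0, 392.1, 215.2], [0.0, 0.0, 1.0]] [[0.051, 0.999, 0.012, -0.0], [-0.731, 0.029, 0.682, 0.342], [0.681, -0.044, 0.731, -1.503], [0.0, 0.0, 0.0, 1.0]]
top [[422.2, 0.0, 281.2], [0.0, 422.2, 202.2], [0.0, 0.0, 1.0]] [[0.004, -1.0, 0.0, -0.031], [0.989, 0.004, 0.15, -0.513], [-0.15, -0.0, 0.989, -1.141], [0.0, 0.0, 0.0, 1.0]]
```

View crops.

View pics/top0c.png

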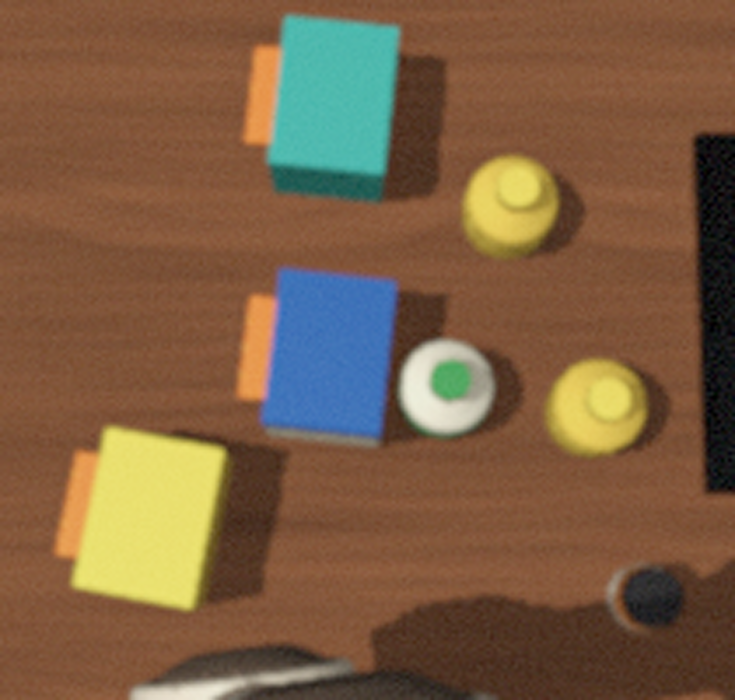

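View pics/scene0c.png

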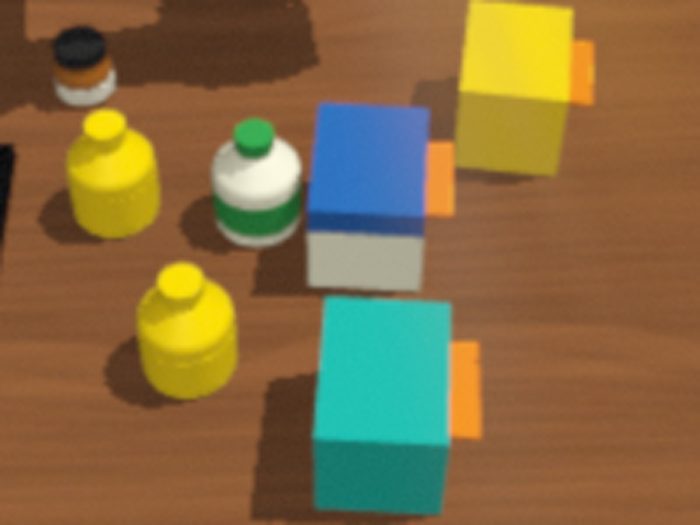

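```bash
cat > m.py <<'E'
from h import *
def allcloud():
    P=[];C=[]
    for n in("scene","top"):
        p=dict(np.load(f"pics/{n}0.npz")); c=cloud(p); m=p["depth"]>0
        P.append(c[m]); C.append(p["frame"][m])
    return np.concatenate(P),np.concatenate(C)
P,C=allcloud()
hsv=cv2.cvtColor(C[None],cv2.COLOR_RGB2HSV)[0].astype(int)
def rep(name,m):
    q=P[m]
    if len(q)<5: print(name,len(q));return
    rect=cv2.minAreaRect(q[:,:2].astype(np.float32)*1000)
    print(name,len(q),"mean",q.mean(0).round(3),"lo",np.percentile(q,3,0).round(3),"hi",np.percentile(q,97,0).round(3),"rect",np.round(rect[0],1),np.round(rect[1],1),round(rect[2],1))
H,S,V=hsv.T; X,Y,Z=P.T
ws=(Z>0.01)&(Z<0.25)&(X>0.2)&(X<0.85)&(Y<0.3)&(Y>-.4)
rep("lid blue top",ws&(H>105)&(H<130)&(S>150)&(abs(Z-.09)<.008)&(Y>-.1)&(Y<.1))
rep("orange lip z",ws&(H>5)&(H<18)&(S>180)&(V>170)&(Z>.05)&(X>.43)&(X<.6))
rep("green cap",ws&(H>55)&(H<85)&(S>120)&(Y<.05)&(Z>.08)&(X>.4)&(X<.6))
rep("yellow",ws&(H>22)&(H<35)&(S>150)&(Z>.02)&(Y<-.05))
rep("yellow box",ws&(H>22)&(H<35)&(S>150)&(Z>.08)&(Y>0))
rep("teal",ws&(H>78)&(H<95)&(S>150)&(Z>.08))
E
python3 m.py
```

```text
lid blue top 2156 mean [ 0.513 -0.014  0.09 ] lo [ 0.456 -0.053  0.086] hi [0.568 0.028 0.094] rect [512.6 -12.4] [ 90.5 124.3] 84.4
orange lip z 131 mean [0.514 0.054 0.071] lo [0.433 0.036 0.069] hi [0.556 0.174 0.074] rect [476.1  90.6] [ 60.5 188.2] 43.4
green cap 152 mean [ 0.491 -0.102  0.098] lo [ 0.477 -0.115  0.092] hi [ 0.505 -0.09   0.102] rect [ 489.5 -103.6] [28.3 35.2] 76.7
yellow 2040 mean [ 0.57  -0.185  0.064] lo [ 0.448 -0.248  0.025] hi [ 0.673 -0.126  0.099] rect [ 557.5 -188.7] [247.8  76.3] 22.0
yellow box 872 mean [0.39  0.12  0.089] lo [0.329 0.075 0.084] hi [0.447 0.165 0.092] rect [385.  121.6] [ 89.6 125.9] 79.2
teal 1743 mean [ 0.719 -0.015  0.089] lo [ 0.656 -0.057  0.085] hi [0.775 0.027 0.092] rect [714.9 -14.9] [ 88.4 125.6] 84.0
```

The scene holds these look-alikes, as (col, row) in the top picture:
- **Box:** the blue lid on a white box at (274,202), the turquoise box at (276,131) and the yellow box at (223,249). I choose the blue-lidded one; its lip points left, which is world +y.
- **Bottle:** the green-capped one at (308,211), and yellow ones at (326,159) and (351,216). I choose the green-capped one. The blue-capped tall bottle at (105,157) is a bystander.

The crops confirm both choices.

```bash
cat >> m.py <<'E'
print('---')
from scipy.optimize import least_squares
def circ(name,m,r):
    q=P[m][:,:2]; c0=q.mean(0)
    f=least_squares(lambda c:np.hypot(*(q-c).T)-r,c0,loss="soft_l1",f_scale=.003)
    print(name,len(q),f.x.round(4),np.abs(f.fun).mean().round(4))
b=(np.hypot(X-.49,Y+.103)<.05)&(Y<-.064)
circ("bottle wall",b&(Z>.012)&(Z<.055),.036)
rep("cap top",b&(Z>.095))
for n,cx,cy in(("yb1",.62,-.15),("yb2",.49,-.215)):
    m=ws&(H>20)&(H<36)&(S>130)&(np.hypot(X-cx,Y-cy)<.07); circ(n,m&(Z>.012)&(Z<.055),.036); rep(n,m&(Z>.09))
rep("jar",ws&(Z>.02)&(np.hypot(X-.36,Y+.235)<.05))
# box corners
for n,m in(("lid",ws&(H>105)&(H<130)&(S>150)&(abs(Z-.09)<.008)&(Y>-.1)&(Y<.1)),("ybox",ws&(H>22)&(H<35)&(S>150)&(Z>.08)&(Y>0))):
    print(n,cv2.boxPoints(cv2.minAreaRect(P[m][:,:2].astype(np.float32)*1000)).round(0).tolist())
rep("lip",ws&(H>5)&(H<18)&(S>180)&(V>170)&(Z>.05)&(X>.46)&(X<.6)&(Y<.09))
E
python3 m.py | sed -n '/---/,$p'
```

```text
---
bottle wall 281 [ 0.4884 -0.1046] 0.0011
cap top 196 mean [ 0.489 -0.103  0.099] lo [ 0.474 -0.118  0.096] hi [ 0.503 -0.089  0.103] rect [ 487.9 -103. ] [32.  34.6] 50.5
yb1 354 [ 0.638  -0.1572] 0.0011
yb1 241 mean [ 0.639 -0.156  0.098] lo [ 0.624 -0.17   0.091] hi [ 0.654 -0.141  0.102] rect [ 638.2 -156.6] [33.1 35.8] 35.2
yb2 319 [ 0.4739 -0.2234] 0.0013
yb2 217 mean [ 0.475 -0.222  0.098] lo [ 0.46  -0.236  0.092] hi [ 0.49  -0.208  0.102] rect [ 474.5 -222.6] [32.6 36.1] 41.6
jar 432 mean [ 0.335 -0.254  0.048] lo [ 0.314 -0.276  0.021] hi [ 0.351 -0.235  0.062] rect [ 333.8 -255.2] [33.6 54.6] 31.5
lid [[446.0, -51.0], [570.0, -63.0], [579.0, 27.0], [455.0, 39.0]]
ybox [[315.0, 89.0], [438.0, 66.0], [455.0, 154.0], [332.0, 177.0]]
lip 122 mean [0.519 0.045 0.071] lo [0.481 0.036 0.069] hi [0.556 0.054 0.074] rect [518.1  44.7] [14.4 79.4] 84.4
```

```bash
cat > plan.py <<'E'
from h import *
from scipy.spatial.transform import Rotation as R, Slerp
def pose():
    o=telemetry.get_obs(); return o["tool_pos"],R.from_quat(o["ee_rot"]),o
YAW=-5.6
def orient(phi=0,yaw=YAW):  # tool y at angle yaw, z down, tilted phi deg about tool y so the tips point to box +x
    a=np.deg2rad(yaw); y=np.array([np.cos(a),np.sin(a),0]); z=np.array([0,0,-1.]); x=np.cross(y,z)
    return R.from_matrix(np.stack([x,y,z],1))*R.from_rotvec([0,-np.deg2rad(phi),0])
def rows(wps,hand,p=None,q=None):
    """wps: list of (pos,Rot) -> rows rounded, integrating rounding"""
    if p is None: p,q,_=pose()
    out=[]
    for (tp,tq) in wps:
        s=np.round(q.inv().apply(tp-p)*1000,1); w=np.round((q.inv()*tq).as_rotvec(degrees=True),1)
        out.append([*s.tolist(),*w.tolist(),hand]); p=p+q.apply(s/1000); q=q*R.from_rotvec(w,degrees=True)
    return out
def line(tp,tq,n,p=None,q=None):
    if p is None: p,q,_=pose()
    sl=Slerp([0,1],R.concatenate([q,tq])); return [(p+(tp-p)*k/n,sl(k/n)) for k in range(1,n+1)]
def show(rs):
    for i in range(0,len(rs),8): print(str(rs[i:i+8]).replace("-0.0,","0,").replace(" ",""))
E
python3 - <<'E'
from plan import *
show(rows(line(np.array([.488,-.104,.2]),orient(),12),-1))
E
```

```text
[[35.5,-26.3,1.0,0,0,-5.4,-1],[37.9,-22.9,1.1,0,0,-5.5,-1],[39.9,-19.1,1.0,0,0,-5.4,-1],[41.5,-15.3,1.1,0,0,-5.4,-1],[42.8,-11.4,1.0,0,0,-5.5,-1],[43.6,-7.1,1.1,0,0,-5.4,-1],[44.1,-3.1,1.0,0,0,-5.4,-1],[44.2,1.2,1.0,0,0,-5.4,-1]]
[[44.0,5.3,1.1,0,0,-5.5,-1],[43.2,9.4,1.0,0,0,-5.4,-1],[42.1,13.5,1.1,0,0,-5.4,-1],[40.7,17.4,1.0,0,0,-5.5,-1]]
```

Request:
{"method": "apply_moves", "body": {
  "moves": [
    [35.5,-26.3,1,0,0,-5.4,-1],
    [37.9,-22.9,1,0,0,-5.5,-1],
    [39.9,-19.1,1,0,0,-5.4,-1],
    [41.5,-15.3,1,0,0,-5.4,-1],
    [42.8,-11.4,1,0,0,-5.5,-1],
    [43.6,-7.1,1,0,0,-5.4,-1],
    [44.1,-3.1,1,0,0,-5.4,-1],
    [44.2,1.2,1,0,0,-5.4,-1]
  ]
}}

```text
t: 3.1
tool_pos: [0.3892, -0.2492, 0.2047]
ee_rot: [0.854, 0.521, 0.0, 0.0]
contact_force: [0.6, 0.2, -0.5]
finger_gap: 0.0919
```

Request:
{"method": "apply_moves", "body": {
  "moves": [
    [44,5.3,1,0,0,-5.5,-1],
    [43.2,9.4,1,0,0,-5.4,-1],
    [42.1,13.5,1,0,0,-5.4,-1],
    [40.7,17.4,1,0,0,-5.5,-1],
    [0,0,0,0,0,0,-1],
    [0,0,0,0,0,0,-1]
  ]
}}

```text
t: 3.85
tool_pos: [0.4877, -0.1044, 0.2005]
ee_rot: [0.741, 0.672, -0.0, 0.0]
contact_force: [-0.6, 0.2, 0.8]
finger_gap: 0.0918
```

Run:
```python
from plan import *
p,q,o=pose(); print(p,q.as_matrix().round(3).tolist(),o["t"],o["joint_pos"].round(2))
for n in("scene","wrist"): save(imaging.read_camera(n),n+"1.png")
show(rows(line(np.array([.488,-.104,.047]),orient(),8),-1))
```

```text
[ 0.48771617 -0.10435611  0.2004711 ] [[0.097, 0.995, -0.0], [0.995, -0.097, -0.0], [-0.0, -0.0, -1.0]] 3.85 [-0.45 -0.03  1.82 -0.    1.35 -0.36]
[[0.1,0.0,19.2,0,0.0,0,-1],[0.2,0.1,19.2,0,0.0,0,-1],[0.1,0.0,19.2,0,0.0,0,-1],[0.1,0.1,19.2,0,0.0,0,-1],[0.1,0.0,19.2,0,0.0,0,-1],[0.2,0.1,19.2,0,0.0,0,-1],[0.1,0.0,19.2,0,0.0,-0.1,-1],[0.1,0.0,19.1,0,0.0,0.0,-1]]
```

View pics/wrist1.png

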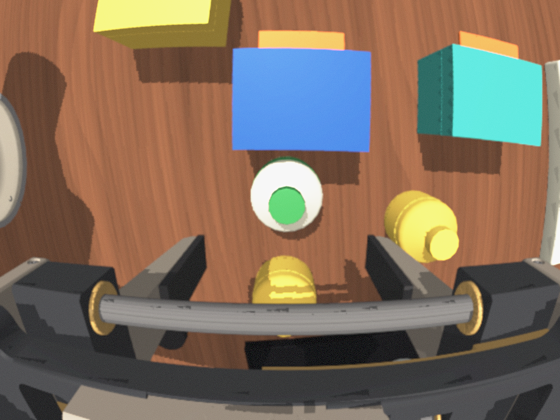

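View pics/scene1.png

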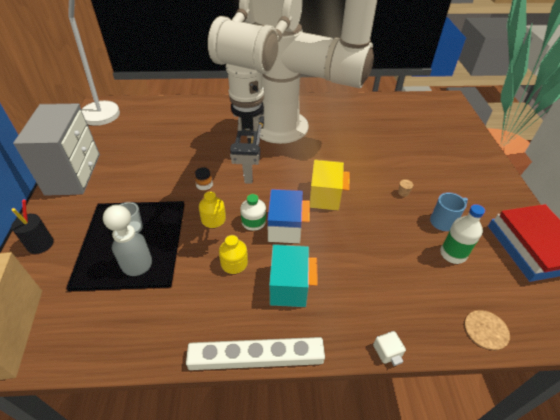

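The wrist picture shows the green cap at (287,205), midway between the fingertips at columns 204 and 368. The jaws will come down on its +x and -x sides, so I descend.

Request:
{"method": "apply_moves", "body": {
  "moves": [
    [0,0,19,0,0,0,-1],
    [0,0,19,0,0,0,-1],
    [0,0,19,0,0,0,-1],
    [0,0,19,0,0,0,-1],
    [0,0,19,0,0,0,-1],
    [0,0,19,0,0,0,-1],
    [0,0,19,0,0,0,-1],
    [0,0,19,0,0,0,-1]
  ]
}}

```text
t: 4.95
tool_pos: [0.4877, -0.1052, 0.0481]
ee_rot: [0.741, 0.671, -0.0, 0.0]
contact_force: [0.2, -0.2, -0.3]
finger_gap: 0.0918
```

Request:
{"method": "apply_moves", "body": {
  "moves": [
    [0,0,0,0,0,0,-1]
  ]
}}

```text
t: 5.08
tool_pos: [0.4864, -0.1043, 0.0473]
ee_rot: [0.741, 0.671, -0.001, -0.001]
contact_force: [0.3, 0.7, -0.5]
finger_gap: 0.0919
```

Run:
```python
from plan import *
p,q,o=pose(); print(p,o["t"],o["contact_force"])
a=imaging.read_camera("scene"); save(a,"scene2.png",(150,260,180,330),5)
save(imaging.read_camera("wrist"),"wrist2.png")
```

```text
[ 0.4863926  -0.10434782  0.04730128] 5.075 [ 0.31948397  0.69089055 -0.48730803]
```

View pics/scene2.png

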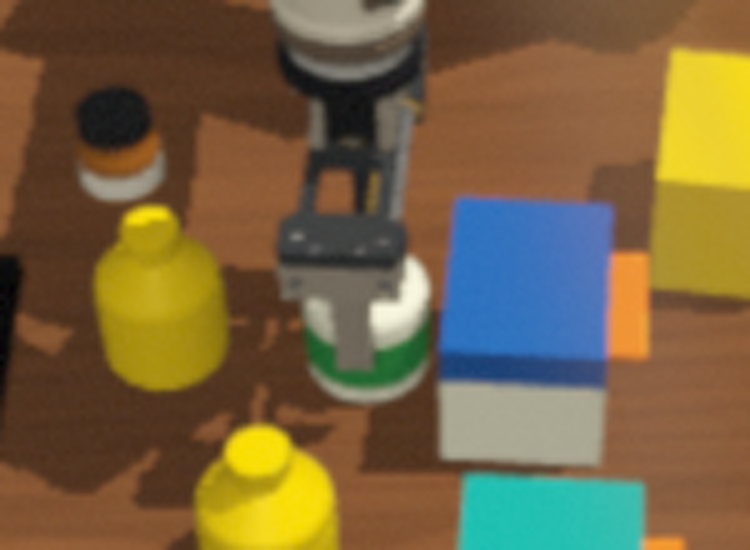

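View pics/wrist2.png

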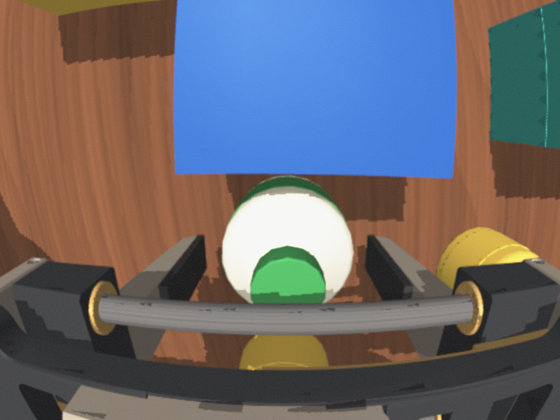

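Run:
```python
from plan import *
p=dict(np.load("pics/scene0.npz"))
def proj(w):
    c=p["view"]@np.array([*w,1]); K=p["camera_matrix"]; return (215.2+K[1,1]*c[1]/c[2]).round(1),(280-K[0,0]*c[0]/c[2]).round(1)
print(proj([.542,-.110,.03]),proj([.488,-.104,.03]),proj([.488,-.104,.1]),proj([.524,-.107,.03]))
t,q,_=pose(); print(t, proj(t+q.apply([0,.055,.02])))
```

```text
(np.float64(228.3), np.float64(250.9)) (np.float64(214.3), np.float64(252.9)) (np.float64(197.1), np.float64(252.0)) (np.float64(223.5), np.float64(251.9))
[ 0.48807897 -0.10475526  0.04909833] (np.float64(228.8), np.float64(250.8))
```

Request:
{"method": "apply_moves", "body": {
  "moves": [
    [0,-4,0,0,0,0,-1],
    [0,-4,0,0,0,0,-1],
    [0,-4,0,0,0,0,-1],
    [0,-5,0,0,0,0,-1],
    [0,-6,0,0,0,0,-1],
    [0,-7,0,0,0,0,-1],
    [0,-7,0,0,0,0,-1],
    [0,-7,0,0,0,0,-1]
  ]
}}

```text
t: 6.18
tool_pos: [0.4438, -0.0997, 0.0485]
ee_rot: [0.741, 0.672, 0.0, 0.0]
contact_force: [2.5, -0.4, 1.7]
finger_gap: 0.0917
```

Run:
```python
from plan import *
a=imaging.read_camera("scene"); save(a,"scene3.png",(150,260,180,330),5)
save(imaging.read_camera("wrist"),"wrist3.png")
```

```text
(no output)
```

View pics/scene3.png

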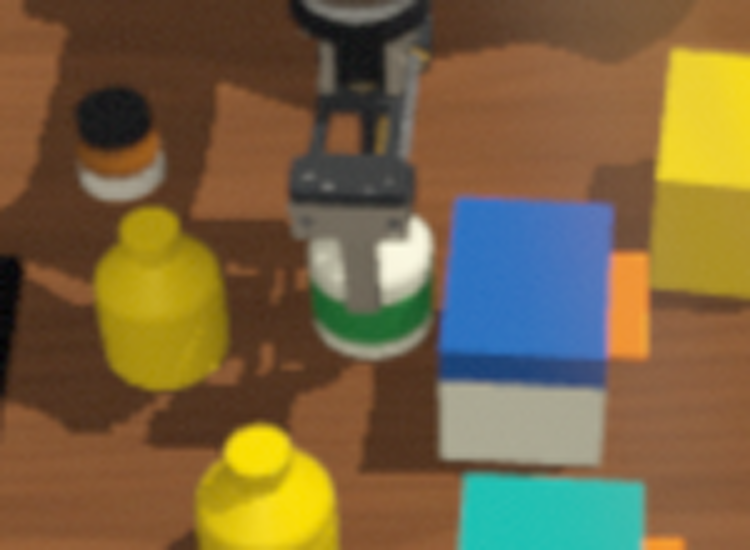

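View pics/wrist3.png

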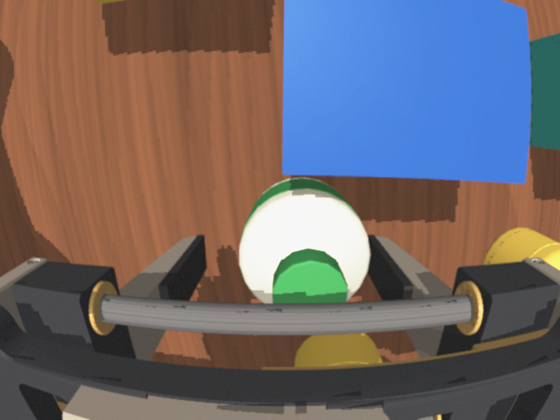

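The bottle is upright and sliding, held against the +x finger (right side in the wrist picture, cap at (310,278)). I continue.

Request:
{"method": "apply_moves", "body": {
  "moves": [
    [0,-7,0,0,0,0,-1],
    [0,-8,0,0,0,0,-1],
    [0,-8,0,0,0,0,-1],
    [0,-8,0,0,0,0,-1],
    [0,-8,0,0,0,0,-1],
    [0,-8,0,0,0,0,-1],
    [0,-8,0,0,0,0,-1],
    [0,-6,0,0,0,0,-1]
  ]
}}

```text
t: 7.28
tool_pos: [0.383, -0.0937, 0.0485]
ee_rot: [0.741, 0.672, 0.0, -0.0]
contact_force: [1.1, 0.5, -1.0]
finger_gap: 0.0919
```

Request:
{"method": "apply_moves", "body": {
  "moves": [
    [0,-4,0,0,0,0,-1],
    [0,-2,0,0,0,0,-1],
    [0,0,0,0,0,0,-1],
    [0,4,0,0,0,0,-1],
    [0,6,0,0,0,0,-1],
    [0,0,0,0,0,0,-1]
  ]
}}

```text
t: 8.02
tool_pos: [0.388, -0.0943, 0.0486]
ee_rot: [0.74, 0.672, -0.0, 0.0]
contact_force: [0.2, 1.0, -0.4]
finger_gap: 0.0918
```

Run:
```python
from plan import *
print(pose()[0])
save(imaging.read_camera("wrist"),"wrist4.png")
```

```text
[ 0.38797293 -0.0942854   0.04855369]
```

View pics/wrist4.png

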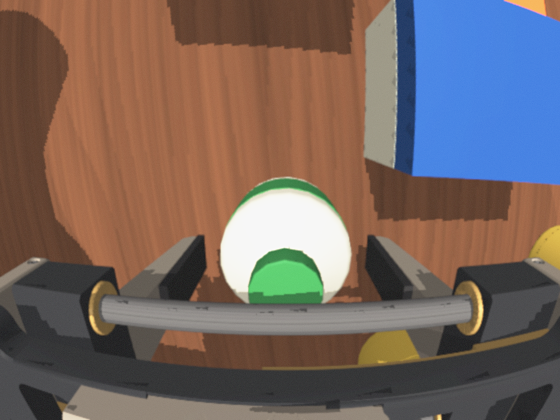

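The bottle is free of both fingers and centred at column 286. I go straight up.

Request:
{"method": "apply_moves", "body": {
  "moves": [
    [0,0,-10,0,0,0,-1],
    [0,0,-20,0,0,0,-1],
    [0,0,-25,0,0,0,-1],
    [0,0,-25,0,0,0,-1],
    [0,0,-25,0,0,0,-1],
    [0,0,-25,0,0,0,0],
    [0,0,-25,0,0,0,1],
    [0,0,-15,0,0,0,1]
  ]
}}

```text
t: 9.07
tool_pos: [0.3878, -0.0944, 0.2203]
ee_rot: [0.741, 0.672, 0.0, 0.001]
contact_force: [-0.8, -0.6, -0.6]
finger_gap: 0.0639
```

Run:
```python
from plan import *
for n in("scene","top"):
    p=imaging.read_camera(n); save(p,n+"5.png"); 
    np.savez("pics/"+n+"5.npz",**{k:p[k] for k in("frame","depth","camera_matrix","view")})
print(pose()[0],telemetry.get_obs()["finger_gap"])
p=dict(np.load("pics/scene5.npz"));P=cloud(p)[p["depth"]>0];X,Y,Z=P.T
m=(np.hypot(X-.385,Y+.095)<.055)&(Z>.012)
from scipy.optimize import least_squares
q=P[m&(Z<.055)][:,:2]; f=least_squares(lambda c:np.hypot(*(q-c).T)-.036,q.mean(0),loss="soft_l1",f_scale=.003); print(len(q),f.x)
u=P[m&(Z>.09)&(Z<.11)]; print(len(u),u.mean(0),u.max(0))
d=f.x-[.5126,-.0124]; print("box x,y",d@[-.098,-.995],d@[.995,-.098])
```

```text
[ 0.38831955 -0.09468762  0.22034879] 0.05615311707865697
245 [ 0.38836908 -0.0958516 ]
83 [ 0.39234416 -0.09557849  0.09785179] [ 0.40801034 -0.07996271  0.10241455]
box x,y 0.09520897498283967 -0.11543151144594008
```

View pics/scene5.png

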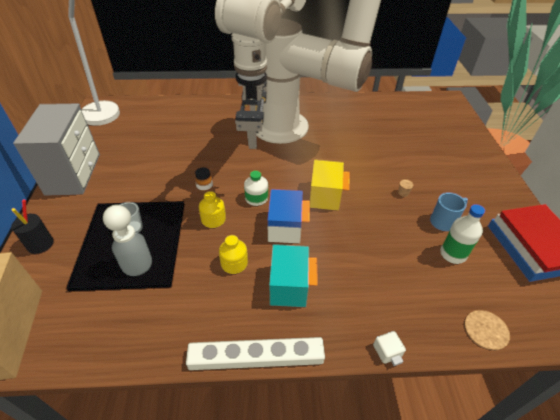

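```bash
cat >> plan.py <<'E'
BC=np.array([.5126,-.0124]); BX=np.array([-.098,-.995,0]); BY=np.array([.995,-.098,0]); UP=np.array([0,0,1.])
def tcp(th,phi,s=.014,gap=0,yoff=.02):
    th=float(th);f=np.deg2rad(phi)
    E=np.array([*BC,0])+yoff*BY+(.045-.112*np.cos(th))*BX+(.066+.112*np.sin(th))*UP
    a=np.sin(f)*BX-np.cos(f)*UP; n=np.cos(f)*BX+np.sin(f)*UP
    T=E+s*a-(.010+gap)*n
    return T-.025*a, orient(phi)
E
python3 - <<'E'
from plan import *
t,q=tcp(0,35); pre=t-.022*BX; print(t,pre)
hi=pre+[0,0,.13]; print(hi)
show(rows(line(hi,q,10),1))
E
```

```text
[0.54048708 0.06673336 0.06927491] [0.54264308 0.08862336 0.06927491]
[0.54264308 0.08862336 0.19927491]
[[19.7,13.6,2.1,0.0,-3.5,0,1],[19.9,13.6,0.9,0.0,-3.5,0,1],[19.8,13.5,-0.3,0.1,-3.5,0,1],[19.8,13.6,-1.5,0,-3.5,0,1],[19.7,13.6,-2.8,0,-3.5,0,1],[19.5,13.6,-3.9,0.0,-3.4,0,1],[19.2,13.5,-5.1,0.0,-3.5,0,1],[18.8,13.6,-6.2,0.1,-3.5,0,1]]
[[18.4,13.6,-7.4,0,-3.5,0,1],[18.0,13.5,-8.6,0,-3.5,0,1]]
```

Request:
{"method": "apply_moves", "body": {
  "moves": [
    [19.7,13.6,2,0,-3.5,0,1],
    [19.9,13.6,1,0,-3.5,0,1],
    [19.8,13.5,-0.3,0,-3.5,0,1],
    [19.8,13.6,-1.5,0,-3.5,0,1],
    [19.7,13.6,-2.8,0,-3.5,0,1],
    [19.5,13.6,-4,0,-3.5,0,1],
    [19.2,13.5,-5,0,-3.5,0,1],
    [18.8,13.6,-6,0,-3.5,0,1]
  ]
}}

```text
t: 10.18
tool_pos: [0.5106, 0.0531, 0.2001]
ee_rot: [0.718, 0.652, -0.181, 0.163]
contact_force: [1.3, -0.4, 0.7]
finger_gap: 0.0006
```

Request:
{"method": "apply_moves", "body": {
  "moves": [
    [18.4,13.6,-7.4,0,-3.5,0,1],
    [18,13.5,-8.6,0,-3.5,0,1],
    [0,0,0,0,0,0,1],
    [0,0,0,0,0,0,1]
  ]
}}

```text
t: 10.68
tool_pos: [0.541, 0.0887, 0.1966]
ee_rot: [0.706, 0.641, -0.223, 0.202]
contact_force: [0.5, -0.1, -0.2]
finger_gap: -0.0001
```

Run:
```python
from plan import *
p,q,o=pose(); t,tq=tcp(0,35); pre=t-.022*BX; print(p,pre,(q.inv()*tq).as_rotvec(degrees=True),o["joint_pos"].round(2),o["finger_gap"],o["contact_force"])
for n in("scene","wrist"): save(imaging.read_camera(n),n+"6.png")
show(rows(line(pre,tq,8),1))
```

```text
[0.54102846 0.08868857 0.19658133] [0.54264308 0.08862336 0.06927491] [-0.05025254  0.00717079  0.07852179] [ 0.26  0.34  1.53 -0.57  1.52  0.46] -6.0139611925836135e-05 [ 0.45119122 -0.07742453 -0.21777002]
[[9.2,0.2,13.1,0,0,0,1],[9.3,0.1,13.1,0,0,0,1],[9.2,0.2,13.1,0,0,0,1],[9.2,0.1,13.1,0,0,0,1],[9.3,0.2,13.1,0,0,0,1],[9.2,0.2,13.1,0,0,0,1],[9.2,0.1,13.1,0,0,0,1],[9.3,0.2,13.1,0,0,0,1]]
```

View pics/scene6.png

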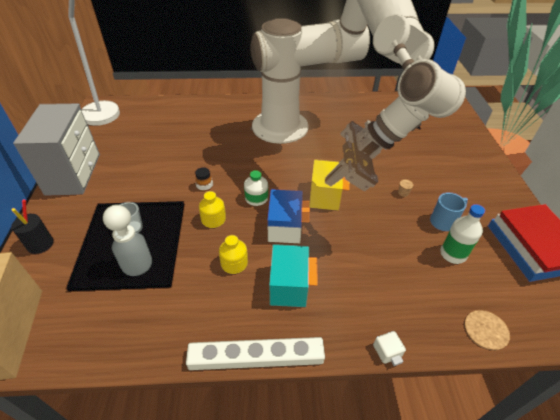

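View pics/wrist6.png

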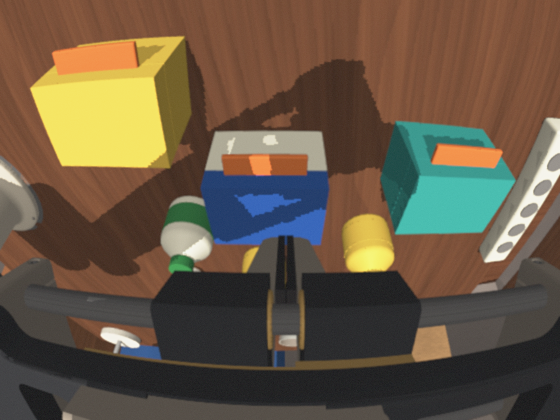

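Run:
```python
from plan import *
p,q,o=pose(); w=imaging.read_camera("wrist"); c=np.linalg.inv(w["view"])[:3,3]; print(q.inv().apply(c-p), c)
d=w["depth"]; print(w["camera_matrix"])
```

```text
[ 0.06885666  0.00128062 -0.17178645] [0.55771896 0.24235046 0.29876906]
[[325.1922621   0.        285.4152152]
 [  0.        325.1922621 208.4099305]
 [  0.          0.          1.       ]]
```

The fingers are closed, tilted 35° and outside the lip (wrist picture: lip at (265,165), fingertips at (287,240)). The measured pose matches the plan. I descend vertically outside the lip.

Request:
{"method": "apply_moves", "body": {
  "moves": [
    [9.2,0.2,13.1,0,0,0,1],
    [9.2,0.2,13.1,0,0,0,1],
    [9.2,0.2,13.1,0,0,0,1],
    [9.2,0.2,13.1,0,0,0,1],
    [9.2,0.2,13.1,0,0,0,1],
    [9.2,0.2,13.1,0,0,0,1],
    [9.2,0.2,13.1,0,0,0,1],
    [9.2,0.2,13,0,0,0,1]
  ]
}}

```text
t: 11.82
tool_pos: [0.5433, 0.0892, 0.0682]
ee_rot: [0.706, 0.641, -0.223, 0.202]
contact_force: [-0.2, -0.4, 0.3]
finger_gap: 0.0008
```

Request:
{"method": "apply_moves", "body": {
  "moves": [
    [0,0,0,0,0,0,1]
  ]
}}

```text
t: 11.95
tool_pos: [0.5422, 0.089, 0.0676]
ee_rot: [0.706, 0.641, -0.224, 0.201]
contact_force: [-0.3, -0.1, 1.0]
finger_gap: 0.0008
```

Run:
```python
from plan import *
p,q,o=pose(); t,tq=tcp(0,35); print(p,t-.022*BX,o["contact_force"])
save(imaging.read_camera("scene"),"scene7.png",(150,270,260,380),5)
save(imaging.read_camera("top"),"top7.png",(130,290,170,350),4)
save(imaging.read_camera("wrist"),"wrist7.png")
```

```text
[0.54217603 0.08897087 0.0675645 ] [0.54264308 0.08862336 0.06927491] [-0.27993959 -0.14957943  1.0362789 ]
```

View pics/scene7.png

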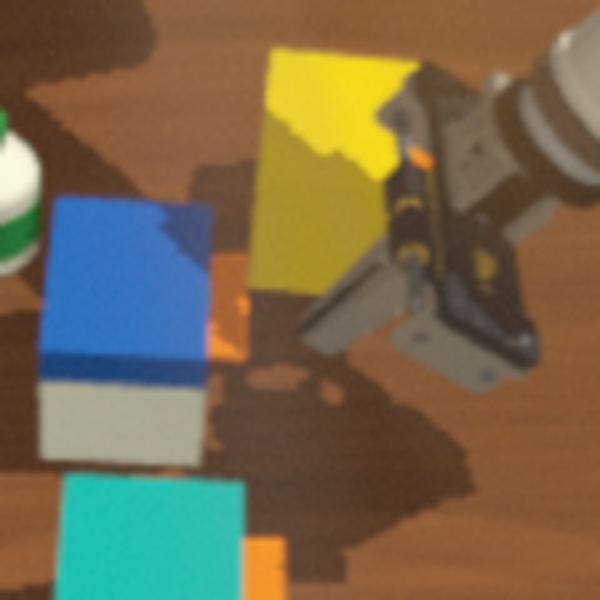

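View pics/wrist7.png

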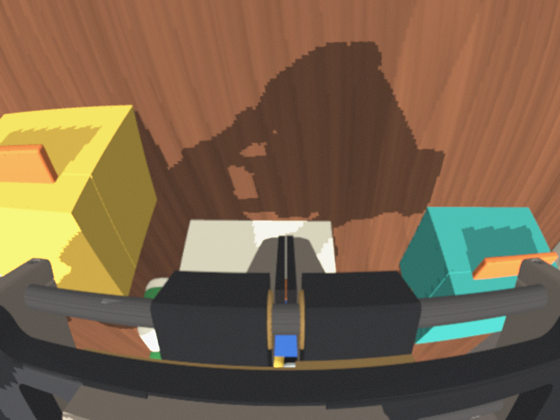

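View pics/top7.png

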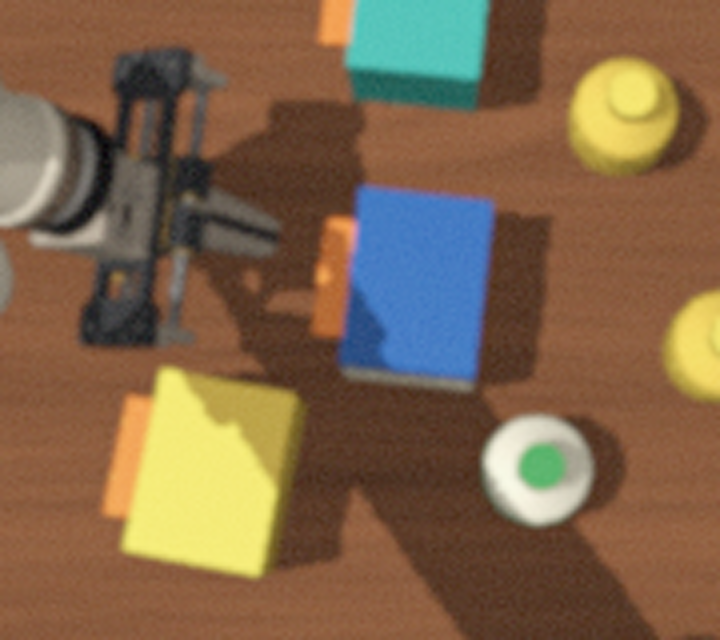

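Run:
```python
from plan import *
t,tq=tcp(0,35); show(rows(line(t,tq,4),1))
```

```text
[[-4.6,-0.3,3.4,0.0,0,0,1],[-4.6,-0.2,3.4,0.0,0,0,1],[-4.6,-0.3,3.3,0.1,0,0,1],[-4.6,-0.3,3.4,0,0,0,1]]
```

Request:
{"method": "apply_moves", "body": {
  "moves": [
    [-4.6,-0.2,3.4,0,0,0,1],
    [-4.6,-0.2,3.4,0,0,0,1],
    [-4.6,-0.2,3.4,0,0,0,1],
    [-4.6,-0.2,3.4,0,0,0,1],
    [0,0,0,0,0,0,1]
  ]
}}

```text
t: 12.72
tool_pos: [0.5401, 0.0661, 0.0686]
ee_rot: [0.706, 0.641, -0.223, 0.202]
contact_force: [-0.0, 0.2, -0.9]
finger_gap: 0.0002
```

Run:
```python
from plan import *
p,q,o=pose(); t,tq=tcp(0,35); print(p,t,o["contact_force"])
save(imaging.read_camera("scene"),"scene8.png",(150,270,260,380),5)
save(imaging.read_camera("top"),"top8.png",(160,240,200,310),6)
```

```text
[0.54009114 0.0660691  0.06863851] [0.54048708 0.06673336 0.06927491] [-0.01188583  0.16712456 -0.89780447]
```

View pics/scene8.png

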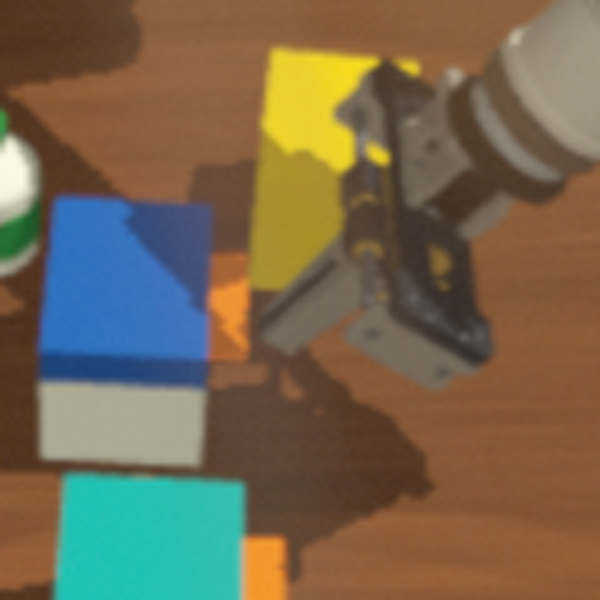

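View pics/top8.png

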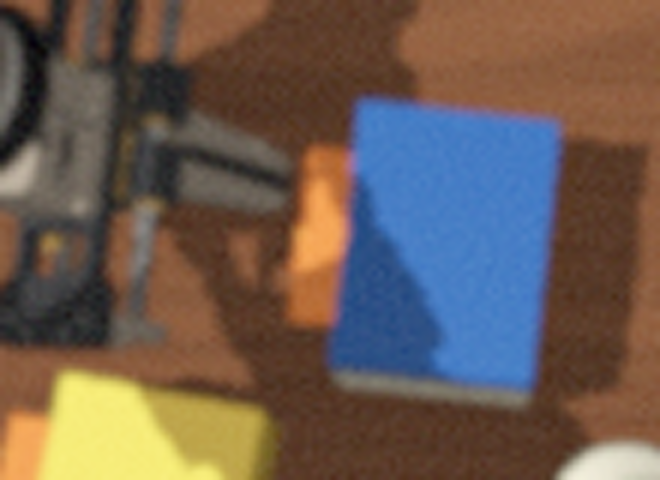

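Run:
```python
from plan import *
p,q,o=pose()
for n in("top","scene"):
    a=imaging.read_camera(n); P=cloud(a); m=a["depth"]>0; L=q.inv().apply(P[m]-p)*1000
    k=(abs(L[:,0])<25)&(abs(L[:,1])<25)&(L[:,2]>-15)&(L[:,2]<40)
    D=L[k]; D=D[D[:,2].argsort()]
    print(n,len(D)); 
    for lo in range(-15,40,5):
        e=D[(D[:,2]>=lo)&(D[:,2]<lo+5)]
        if len(e): print(lo,len(e),"x",e[:,0].min().round(1),e[:,0].max().round(1),"y",e[:,1].min().round(1),e[:,1].max().round(1))
    c=a["frame"][m][k]
```

```text
top 114
-15 13 x -10.4 -6.3 y -12.2 9.6
-10 9 x -10.5 -5.1 y -11.2 10.8
-5 2 x -6.3 -6.2 y -7.7 -2.4
0 11 x -23.6 -12.0 y -22.9 13.1
5 47 x -23.6 -11.2 y -24.8 16.9
10 29 x -24.8 -13.4 y -24.5 17.6
15 3 x -24.4 -21.9 y -6.6 -1.5
scene 105
-15 16 x -11.2 5.5 y -10.0 16.5
-10 14 x -11.3 6.9 y -9.5 14.0
-5 7 x -11.0 -7.5 y -9.9 12.1
0 1 x 7.8 7.8 y 6.7 6.7
5 27 x -24.2 -13.4 y -23.8 20.3
10 31 x -24.7 -13.6 y -22.5 20.3
15 9 x -24.8 -14.6 y -21.2 20.3
```

The depth points in the tool frame put the lip just above and inward of the finger face, as planned. I start lifting gently.

```bash
cat > lid.py <<'E'
from plan import *
import sys
a,b,n=map(float,sys.argv[1:4]); n=int(n)
ph=lambda th:35-30*min(th,1.5)/1.45
show(rows([tcp(th,ph(th)) for th in np.linspace(a,b,n+1)[1:]],1))
E
python3 lid.py 0 .35 7
```

```text
[[-3.8,0.2,-5.2,0.0,1.0,0.0,1],[-3.7,0,-4.6,0.0,1.1,0.0,1],[-3.8,0,-4.5,0.0,1.0,0.0,1],[-3.9,0,-4.3,0.0,1.0,0.0,1],[-4.1,0,-4.2,0.0,1.1,0.0,1],[-4.2,0,-4.1,0.0,1.0,0.0,1],[-4.3,0,-4.0,0.0,1.0,0.0,1]]
```

Request:
{"method": "apply_moves", "body": {
  "moves": [
    [-3.8,0,-5,0,1,0,1],
    [-3.7,0,-4.6,0,1,0,1],
    [-3.8,0,-4.5,0,1,0,1],
    [-3.9,0,-4.3,0,1,0,1],
    [-4.1,0,-4.2,0,1,0,1],
    [-4.2,0,-4.1,0,1,0,1],
    [-4.3,0,-4,0,1,0,1]
  ]
}}

```text
t: 13.8
tool_pos: [0.5395, 0.0592, 0.1097]
ee_rot: [0.719, 0.652, -0.179, 0.162]
contact_force: [-0.1, -0.1, 0.4]
finger_gap: 0.0004
```

```bash
python3 - <<'E'
from plan import *
p,q,o=pose(); print(p,tcp(.35,27.8)[0],o["contact_force"],o["t"])
save(imaging.read_camera("scene"),"scene9.png",(150,270,260,380),5)
save(imaging.read_camera("top"),"top9.png",(160,240,200,310),6)
E
python3 lid.py .35 .95 8
```

```text
[0.53954898 0.05918163 0.10970715] [0.53977021 0.05945488 0.10947108] [-0.06369601 -0.0858609   0.42724629] 13.8
[[-5.9,-0.4,-5.1,0.1,1.7,0,1],[-7.0,0,-5.3,0,1.6,0,1],[-7.2,0,-5.0,0,1.5,0,1],[-7.4,0,-4.7,0,1.6,0,1],[-7.7,0,-4.4,0,1.6,0,1],[-7.8,0,-4.0,0,1.5,0,1],[-8.0,0.0,-3.6,0.0,1.6,0,1],[-8.1,0.0,-3.3,0.0,1.5,0,1]]
```

View pics/scene9.png

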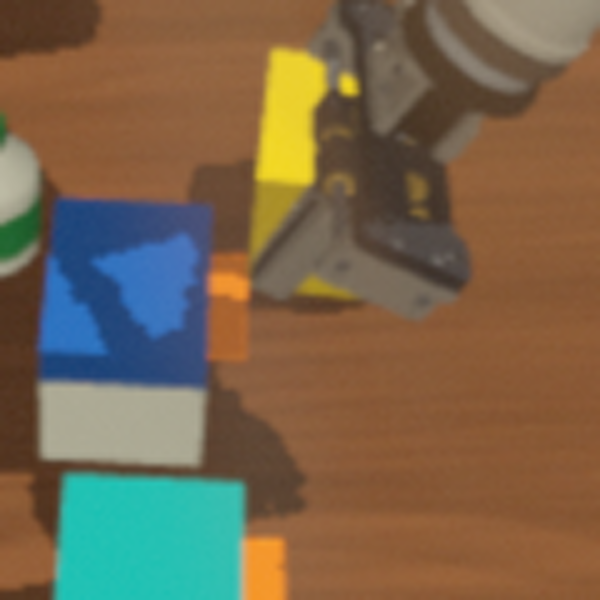

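View pics/top9.png

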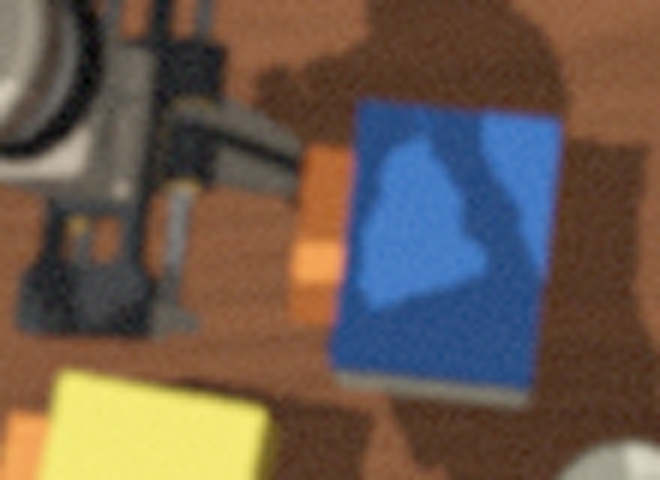

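The lid did not move; the fingertip passed just outside the lip (top picture: tip (300,170), lip edge (305,170)). I measure the fingertip's real shape in the tool frame before trying again.

Run:
```python
from plan import *
p,q,o=pose()
for n in("top","scene"):
    a=imaging.read_camera(n); P=cloud(a); m=(a["depth"]>0)
    hs=cv2.cvtColor(a["frame"],cv2.COLOR_RGB2HSV); m&=hs[...,1]<110
    L=q.inv().apply(P[m]-p)*1000
    k=(abs(L[:,0])<25)&(abs(L[:,1])<25)&(L[:,2]>-40)&(L[:,2]<40)
    D=L[k]; print(n,len(D))
    for lo in range(-40,40,5):
        e=D[(D[:,2]>=lo)&(D[:,2]<lo+5)]
        if len(e): print(lo,len(e),"x",np.percentile(e[:,0],[2,50,98]).round(1),"y",np.percentile(e[:,1],[2,98]).round(1))
    # lip points
    m2=(a["depth"]>0)&(hs[...,0]>5)&(hs[...,0]<18)&(hs[...,1]>180)
    W=P[m2]; W=W[(W[:,2]>.05)&(W[:,0]>.47)&(W[:,0]<.6)&(W[:,1]<.09)]
    d=W-[*BC,0]; print("lip boxx",np.percentile(d@BX,[1,5,50,95]).round(4),"y",np.percentile(d@BY,[1,99]).round(4),"z",np.percentile(W[:,2],[5,95]).round(4))
```

```text
top 103
-40 18 x [-10.9  -7.9  -0.1] y [-16.4  14.1]
-35 11 x [-8.7 -7.2 -3.3] y [-15.5   9.5]
-30 13 x [-10.5  -7.6  -6.7] y [-11.8  11.2]
-25 11 x [-9.1 -7.4 -5.4] y [-13.6  12.3]
-20 12 x [-9.  -7.3 -6.4] y [-14.2  11.1]
-15 14 x [-10.3  -7.6   3.6] y [-14.3  11.6]
-10 7 x [-8.4 -6.8 -5.3] y [-10.   11.3]
-5 1 x [-7. -7. -7.] y [-4.3 -4.3]
25 4 x [-16.4 -15.8 -15.3] y [-17.9  13.5]
30 12 x [-15.7 -14.3 -12.5] y [-23.4  15.3]
lip boxx [-0.0686 -0.0679 -0.0603  0.672 ] y [-0.0367  0.1035] z [0.0683 0.1043]
scene 113
-40 11 x [-11.5  -9.3  -0.7] y [-10.   16.4]
-35 16 x [-11.7  -8.9   6. ] y [-6.8 16.7]
-30 18 x [-10.8  -6.2   5.4] y [-8.2 17.2]
-25 14 x [-12.7  -9.1   5.5] y [-6.9 16.9]
-20 15 x [-11.3  -9.7   4.9] y [-5.2 15.8]
-15 10 x [-11.   -5.6   4.8] y [ 2.8 15. ]
-10 14 x [-10.2  -4.2   5.8] y [-2.4 14.7]
30 12 x [-20.5 -18.8 -18. ] y [-23.2  20.5]
35 3 x [-17.5 -17.3 -15. ] y [-18.7  15.3]
lip boxx [-0.0645 -0.0644 -0.0562  0.6775] y [-0.0382  0.1029] z [0.0689 0.094 ]
```

Run:
```python
from plan import *
p,q,o=pose(); print(r.tip_extent,p)
for n,cr in (("top",(150,250,180,320)),("scene",(150,250,260,400))):
    a=imaging.read_camera(n); im=cv2.resize(a["frame"][cr[0]:cr[1],cr[2]:cr[3],::-1],None,fx=5,fy=5,interpolation=cv2.INTER_CUBIC)
    K=a["camera_matrix"]
    for z,col in((0,(0,255,0)),(25,(0,0,255)),(-30,(255,255,255))):
      for x in(-10,0,10):
        c=a["view"]@np.append(p+q.apply(np.array([x,0,z])/1000),1)
        u=K[0,2]-K[0,0]*c[0]/c[2]; v=K[1,2]+K[1,1]*c[1]/c[2]
        cv2.circle(im,(int((u-cr[2]+.5)*5),int((v-cr[0]+.5)*5)),5,col,-1)
    cv2.imwrite(f"pics/{n}10.png",im)
```

```text
0.025 [0.53955396 0.05920827 0.10940009]
```

View pics/top10.png

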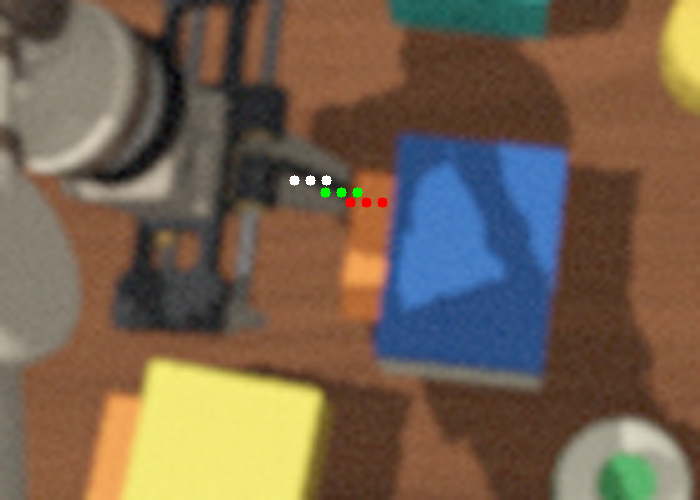

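View pics/scene10.png

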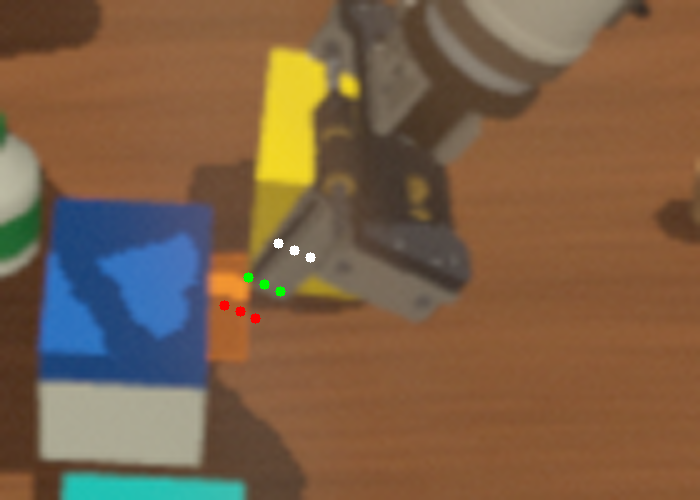

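In both pictures the fingertips end about at the TCP (green dots), not 25 mm ahead of it (red dots). That is why they missed the lip, so I plan with a tip offset of about 0. I also move a little towards +x and tilt less, which gives more clearance to the yellow box.

```bash
cat >> plan.py <<'E'
def tcp(th,phi,s=.016,gap=0,yoff=.026,e=-.002,half=.009):
    f=np.deg2rad(phi)
    E=np.array([*BC,0])+yoff*BY+(.045-.112*np.cos(th))*BX+(.066+.112*np.sin(th))*UP
    a=np.sin(f)*BX-np.cos(f)*UP; n=np.cos(f)*BX+np.sin(f)*UP
    return E+s*a-(half+gap)*n-e*a, orient(phi)
E
sed -i 's/ph=.*/ph=lambda th:30-25*min(th,1.5)\/1.45/' lid.py
python3 - <<'E'
from plan import *
p,q,o=pose(); t,tq=tcp(0,30); pre=t-.024*BX
w1=p-.03*BX
L=line(w1,q,2)+line(pre,tq,6,w1,q); show(rows(L,1)); print(pre,t)
E
```

```text
[[13.2,0.0,-7.0,0.0,0.0,0.0,1],[13.3,0.0,-7.1,0.0,0.0,0.0,1],[2.8,1.1,10.4,0,-0.3,0.0,1],[2.9,1.1,10.4,0,-0.4,0.0,1],[3.0,1.1,10.3,0,-0.3,0.0,1],[3.0,1.1,10.4,0,-0.3,0.0,1],[3.0,1.1,10.3,0,-0.4,0.0,1],[3.2,1.0,10.3,0,-0.3,0.1,1]]
[0.54726983 0.07439726 0.04591154] [0.54491783 0.05051726 0.04591154]
```

Request:
{"method": "apply_moves", "body": {
  "moves": [
    [13.2,0,-7,0,0,0,1],
    [13.3,0,-7,0,0,0,1],
    [2.8,1.1,10.4,0,-0.3,0,1],
    [2.9,1.1,10.4,0,-0.4,0,1],
    [3,1.1,10.3,0,-0.3,0,1],
    [3,1.1,10.3,0,-0.3,0,1],
    [3,1.1,10.3,0,-0.4,0,1],
    [3.2,1,10.3,0,-0.3,0,1]
  ]
}}

```text
t: 15.1
tool_pos: [0.5476, 0.0741, 0.0455]
ee_rot: [0.715, 0.649, -0.192, 0.174]
contact_force: [-0.7, 0.8, -0.6]
finger_gap: 0.0003
```

```bash
cat > look.py <<'E'
from plan import *
import sys
k=sys.argv[1]
p,q,o=pose(); print(p,o["contact_force"].round(2),o["t"])
ims=[]
for n,cr in (("top",(150,250,180,290)),("scene",(150,250,270,380))):
    a=imaging.read_camera(n); im=cv2.resize(a["frame"][cr[0]:cr[1],cr[2]:cr[3],::-1],None,fx=3.6,fy=3.6,interpolation=cv2.INTER_CUBIC)
    K=a["camera_matrix"]
    c=a["view"]@np.append(p+q.apply(np.array([-9,0,-2])/1000),1)
    u=K[0,2]-K[0,0]*c[0]/c[2]; v=K[1,2]+K[1,1]*c[1]/c[2]
    cv2.circle(im,(int((u-cr[2]+.5)*3.6),int((v-cr[0]+.5)*3.6)),2,(0,0,255),-1); ims.append(im)
cv2.imwrite(f"pics/look{k}.png",np.hstack(ims))
E
python3 look.py 1
python3 - <<'E'
from plan import *
t,tq=tcp(0,30); show(rows(line(t,tq,5),1))
E
```

```text
[0.54756077 0.07407315 0.04551234] [-0.71  0.8  -0.57] 15.1
[[-4.2,0.1,2.1,0,0.0,0.0,1],[-4.2,0.2,2.2,0,0.0,0.0,1],[-4.2,0.1,2.1,-0.1,0.0,0.1,1],[-4.2,0.1,2.1,0.0,0.0,0,1],[-4.1,0.2,2.2,0,0.0,0,1]]
```

View pics/look1.png

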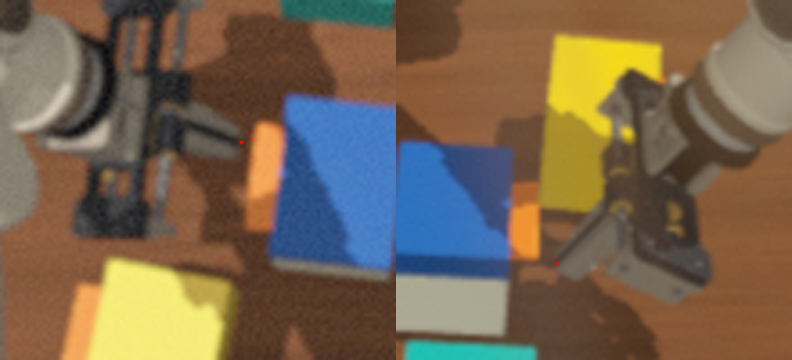

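The predicted tip (red dot) now sits on the visible tip, and its line lies within the lip's width. I move in under the lip.

Request:
{"method": "apply_moves", "body": {
  "moves": [
    [-4.2,0.1,2.1,0,0,0,1],
    [-4.2,0.1,2.1,0,0,0,1],
    [-4.2,0.1,2.1,0,0,0,1],
    [-4.2,0.1,2.1,0,0,0,1],
    [-4.2,0.1,2.1,0,0,0,1],
    [0,0,0,0,0,0,1]
  ]
}}

```text
t: 15.95
tool_pos: [0.546, 0.0518, 0.0476]
ee_rot: [0.716, 0.649, -0.19, 0.173]
contact_force: [0.7, 4.4, 0.4]
finger_gap: -0.0
```

```bash
python3 look.py 2; python3 lid.py 0 .3 6
```

```text
[0.54600401 0.05179981 0.04761755] [0.68 4.36 0.44] 15.95
[[-2.9,-0.9,-2.8,0.1,0.8,0.0,1],[-2.8,0,-4.8,0,0.8,0.0,1],[-3.0,0,-4.7,0,0.9,0.0,1],[-3.1,0,-4.6,0,0.8,0.0,1],[-3.3,0,-4.5,0,0.9,0.0,1],[-3.5,0,-4.3,0,0.9,0.0,1]]
```

View pics/look2.png

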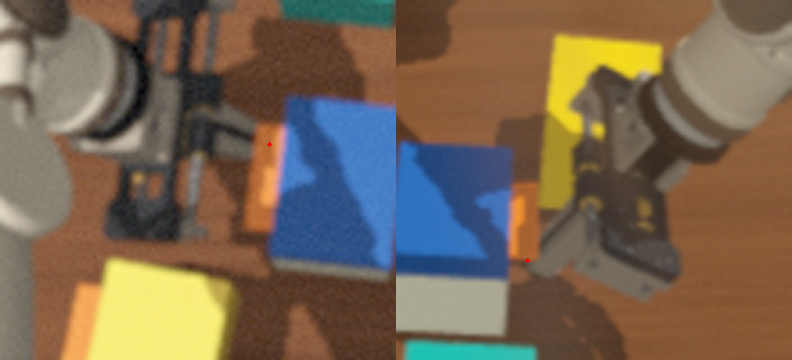

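The tip is under the lip, and 4.4 N along +y shows the finger touching its edge. I lift.

Request:
{"method": "apply_moves", "body": {
  "moves": [
    [-2,0,-4,0,0.8,0,1],
    [-2.8,0,-4.8,0,0.8,0,1],
    [-3,0,-4.7,0,0.8,0,1],
    [-3,0,-4.6,0,0.8,0,1],
    [-3.3,0,-4.5,0,0.8,0,1],
    [-3.5,0,-4.3,0,0.8,0,1]
  ]
}}

```text
t: 16.8
tool_pos: [0.5455, 0.048, 0.0802]
ee_rot: [0.723, 0.656, -0.161, 0.146]
contact_force: [0.7, 5.1, 0.5]
finger_gap: 0.0005
```

```bash
python3 look.py 3; python3 lid.py .3 .9 8; python3 -c "
from plan import *
print(tcp(.3,24.8)[0])"
```

```text
[0.54552423 0.04803201 0.0801699 ] [0.72 5.13 0.54] 16.8
[[-5.0,-1.2,-4.5,0.1,1.7,0,1],[-5.8,0,-6.0,0,1.3,0,1],[-6.0,0,-5.5,0,1.2,0,1],[-6.3,0,-5.3,0,1.3,0,1],[-6.6,0,-4.9,0,1.3,0,1],[-6.8,0,-4.5,0,1.3,0,1],[-7.0,0,-4.1,0,1.3,0,1],[-7.3,0,-3.7,0,1.3,0,1]]
[0.54460652 0.04735646 0.0789832 ]
```

View pics/look3.png

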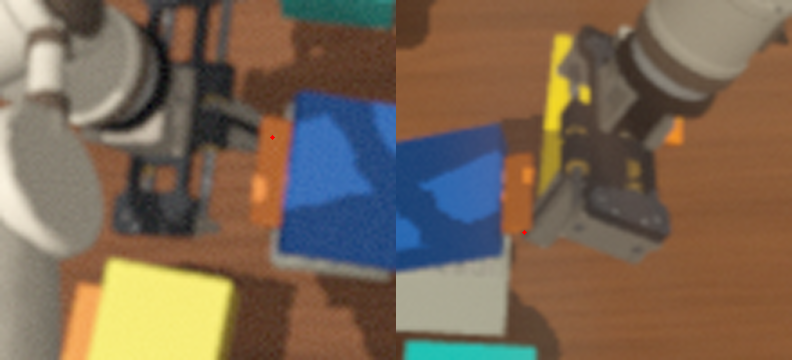

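The lid is rising with the finger. I continue at about 0.6 rad/s.

Request:
{"method": "apply_moves", "body": {
  "moves": [
    [-4.5,-0.3,-4.5,0,1.4,0,1],
    [-5.8,0,-6,0,1.3,0,1],
    [-6,0,-5.5,0,1.2,0,1],
    [-6.3,0,-5.3,0,1.3,0,1]
  ]
}}

```text
t: 17.4
tool_pos: [0.5438, 0.0351, 0.1087]
ee_rot: [0.729, 0.662, -0.128, 0.116]
contact_force: [-0.6, 2.4, 0.1]
finger_gap: 0.0004
```

```bash
python3 look.py 4; python3 lid.py .6 1.2 8; python3 -c "
from plan import *
print(tcp(.6,30-25*.6/1.45)[0])"
```

```text
[0.54378904 0.03510427 0.10868694] [-0.6   2.42  0.14] 17.4
[[-6.4,-1.1,-4.7,0.1,1.6,-0.1,1],[-6.8,0,-4.5,0,1.3,0.0,1],[-7.0,0,-4.1,0,1.3,0.0,1],[-7.2,-0.1,-3.8,0,1.3,0.0,1],[-7.4,0.0,-3.3,0,1.3,0.0,1],[-7.6,0.0,-2.9,0,1.3,0.0,1],[-7.7,0.0,-2.5,0,1.3,0.0,1],[-7.7,0.0,-2.1,0,1.3,0.0,1]]
[0.54335616 0.03466145 0.10926152]
```

View pics/look4.png

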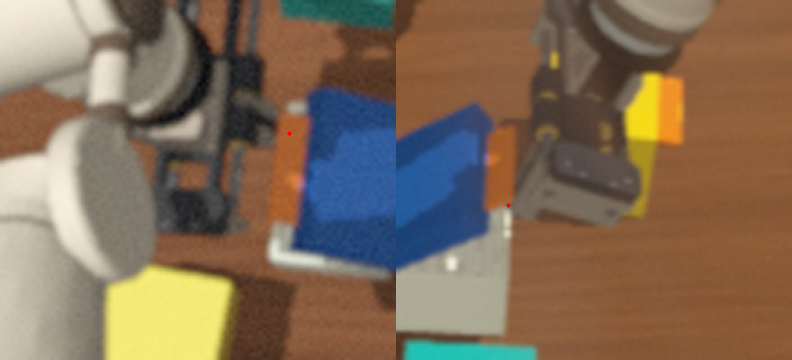

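The lid is near 0.55 rad and still riding on the finger. I continue.

Request:
{"method": "apply_moves", "body": {
  "moves": [
    [-6.4,-0.3,-4.7,0,1.5,0,1],
    [-6.8,0,-4.5,0,1.3,0,1],
    [-7,0,-4.1,0,1.3,0,1],
    [-7.2,0,-3.8,0,1.3,0,1]
  ]
}}

```text
t: 18.0
tool_pos: [0.5416, 0.0145, 0.1331]
ee_rot: [0.735, 0.667, -0.094, 0.085]
contact_force: [-0.2, -0.5, -0.8]
finger_gap: 0.0006
```

```bash
python3 look.py 5; python3 lid.py .9 1.5 8; python3 -c "
from plan import *
print(tcp(.9,30-25*.9/1.45)[0])"
```

```text
[0.54156702 0.01450892 0.13313478] [-0.22 -0.49 -0.78] 18.0
[[-7.6,-0.9,-3.4,0.1,1.4,-0.1,1],[-7.6,0,-3.0,0,1.3,0.0,1],[-7.6,0,-2.5,0,1.3,0.0,1],[-7.8,0,-2.0,0,1.3,0.0,1],[-7.9,-0.1,-1.7,0,1.3,0.0,1],[-7.9,0.0,-1.2,0,1.3,0.0,1],[-8.0,0.0,-0.7,0,1.2,0.0,1],[-8.0,0.0,-0.4,0,1.3,0.0,1]]
[0.54129561 0.01374056 0.1340538 ]
```

View pics/look5.png

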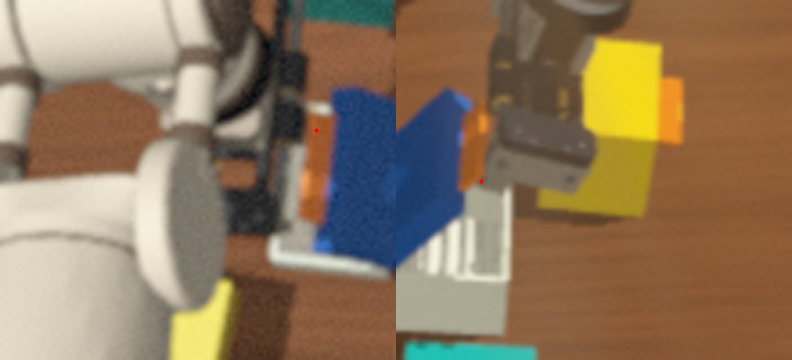

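The lid is near 0.85 rad. I push on past the balance point at the same pace.

Request:
{"method": "apply_moves", "body": {
  "moves": [
    [-7.6,-0.3,-3.4,0,1.3,0,1],
    [-7.6,0,-3,0,1.3,0,1],
    [-7.6,0,-2.5,0,1.3,0,1],
    [-7.8,0,-2,0,1.3,0,1],
    [-7.9,0,-1.6,0,1.3,0,1]
  ]
}}

```text
t: 18.73
tool_pos: [0.538, -0.0203, 0.1532]
ee_rot: [0.739, 0.67, -0.052, 0.047]
contact_force: [-0.1, 0.5, 1.7]
finger_gap: 0.0007
```

```bash
python3 look.py 6
```

```text
[ 0.53798233 -0.02033385  0.15320249] [-0.14  0.48  1.68] 18.725
```

View pics/look6.png

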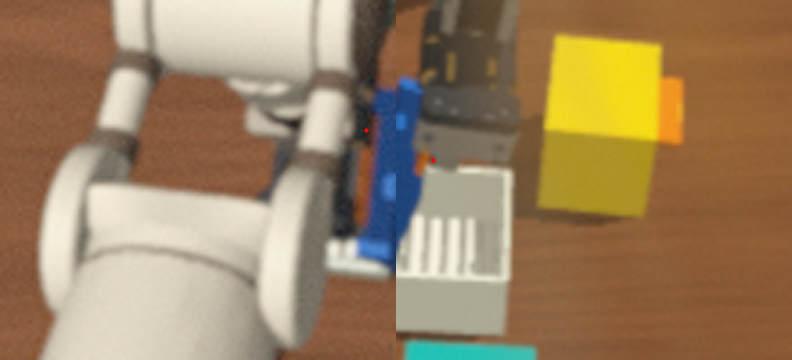

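Request:
{"method": "apply_moves", "body": {
  "moves": [
    [-7.9,0,-1.2,0,1.2,0,1],
    [-8,0,-0.7,0,1.2,0,1],
    [-8,0,-0.4,0,1.2,0,1],
    [-8,0,0,0,0,0,1],
    [-6,0,0,0,0,0,1],
    [0,0,0,0,0,0,1]
  ]
}}

```text
t: 19.58
tool_pos: [0.5344, -0.0572, 0.1592]
ee_rot: [0.74, 0.671, -0.029, 0.026]
contact_force: [0.3, -0.0, -0.5]
finger_gap: 0.0005
```

Run:
```python
from plan import *
p,q,o=pose(); print(p,o["contact_force"].round(2),o["t"])
a=imaging.read_camera("scene"); save(a,"scene11.png",(120,290,170,370),4)
```

```text
[ 0.53435663 -0.05723005  0.15915039] [ 0.32 -0.02 -0.46] 19.575
```

View pics/scene11.png

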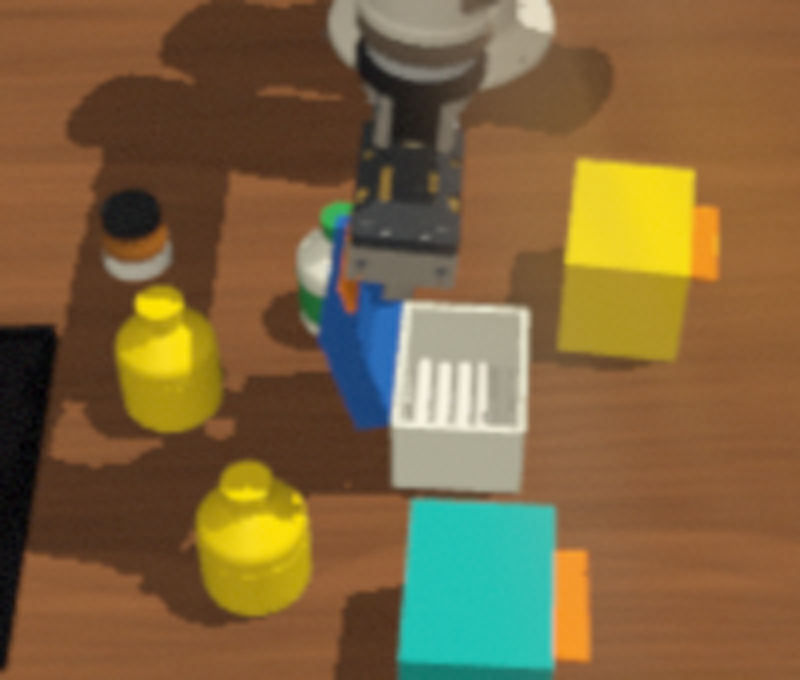

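The lid has gone over and leans back onto its stop (blue at (360,330)). The finger is clear of it and there is no force, so I retreat upward and outward.

Request:
{"method": "apply_moves", "body": {
  "moves": [
    [6,0,-10,0,0,0,1],
    [10,0,-20,0,0,0,1],
    [15,0,-25,0,0,0,1],
    [15,0,-25,0,0,0,1],
    [20,0,-20,0,0,0,1],
    [20,0,-10,0,0,0,1],
    [20,0,0,0,0,0,1],
    [0,0,0,0,0,0,1]
  ]
}}

```text
t: 20.62
tool_pos: [0.5451, 0.0583, 0.2599]
ee_rot: [0.739, 0.672, -0.029, 0.026]
contact_force: [0.1, 0.6, 0.3]
finger_gap: 0.0003
```

Run:
```python
from plan import *
p0=pose(); print(p0[0],p0[2]["contact_force"].round(2),p0[2]["t"])
S=[]
for n in("scene","top"):
    a=imaging.read_camera(n); save(a,n+"12.png"); S.append(a)
P=np.concatenate([cloud(a)[a["depth"]>0] for a in S]); C=np.concatenate([a["frame"][a["depth"]>0] for a in S])
H,Sa,V=cv2.cvtColor(C[None],cv2.COLOR_RGB2HSV)[0].astype(int).T
d=P-[*BC,0]; bx=d@BX; by=d@BY; Z=P[:,2]
m=(H>105)&(H<130)&(Sa>150)&(abs(by)<.055)&(bx>.0)&(bx<.2)&(Z>.03)&(Z<.25)
print("lid pts",m.sum(),"bx",np.percentile(bx[m],[2,98]).round(3),"z",np.percentile(Z[m],[2,98]).round(3))
o=(H>3)&(H<18)&(Sa>170)&(abs(by)<.045)&(bx>.04)&(bx<.2)&(Z>.08)&(Z<.25)
if o.sum(): 
    bxm,zm=bx[o].mean(),Z[o].mean(); print("lip",o.sum(),bxm,zm,"approx angle",np.arctan2(zm-.065,-(bxm-.045)))
from scipy.optimize import least_squares
a=S[0];Q=cloud(a)[a["depth"]>0]; k=(np.hypot(Q[:,0]-.388,Q[:,1]+.096)<.045)&(Q[:,2]>.012)&(Q[:,2]<.055); q=Q[k][:,:2]
hs=None
f=least_squares(lambda c:np.hypot(*(q-c).T)-.036,q.mean(0),loss="soft_l1",f_scale=.003); e=f.x-BC; print("bottle",f.x,"by",e@BY[:2],np.abs(f.fun).mean(),len(q))
```

```text
[0.54510728 0.05834062 0.25994083] [0.1  0.56 0.33] 20.625
lid pts 942 bx [0.048 0.099] z [0.059 0.145]
lip 203 0.08823885283956447 0.1579729261370264 approx angle 2.0061109703218216
bottle [ 0.38875966 -0.09568015] by -0.11505968714416233 0.00035937654596299997 25
```

View pics/scene12.png

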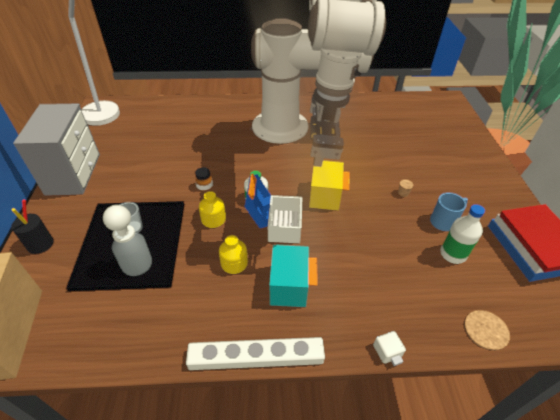

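View pics/top12.png

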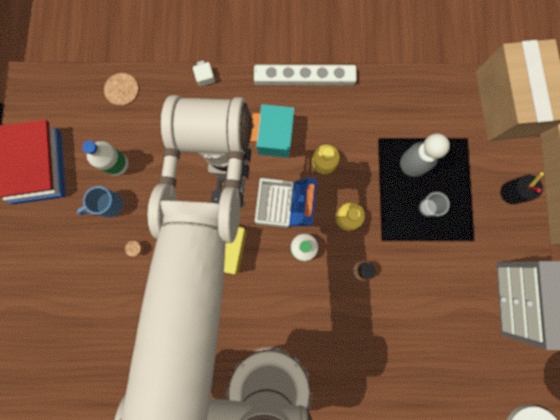

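In the top picture the lid lies back with its lip at (310,200), about 2.0 rad. The green-capped bottle stands upright at (305,247), box y about -0.115 m. Everything else is where it was and the arm is in free air, so I hand in.

```bash
python3 -c "
from h import *
print(workorder.sign_off())"
```

```text
the job is handed in; nothing more can be done
None
```

The bottle is clear of the lid's space, and the lid rests open on its stop. I handed the job in at about 20.7 s of the 61 s; no verdict is reported.

- **Bottle:** I slid it about 100 mm along box -y between the open jaws. It stands upright at box y ≈ -0.115 m (the limit is -0.09 m). It measured the same, within 1 mm, before and after the lid was opened.
- **Lid:** I pushed it up by the lip with the closed, tilted fingertips at about 0.6 rad/s, then let it fall back. The lip measures at about 2.0 rad. I did not measure the lid's speed as it fell onto the stop.
- **Other things:** in the last pictures the bystanders and look-alikes stand where they stood at the start, by eye only. The arm was in free air, with wrist force within noise.

**One failed try:** the first lift missed the lip. `r.tip_extent` says 25 mm, but the pictures showed the closed tips ending about at the TCP. I backed off, planned with the measured tip, and the second lift held.

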